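Close up the tie-rack row and clamp its end leg on the line

TASK

On the tie rack, push the loose ceramic cufflink tray along the deck until it butts flush and square against the watch case, then slide the rack's end leg, its cam lever still open, up to the long engraved line. Holding the leg on that line between the fingers, squeeze the lever shut flat against it; do not lock the leg anywhere else first. Finish while still holding leg and lever pinched together, with the leg on the line, and leave the other things on the shelf where they are.

Things in the scene. Friction and masses are not known exactly. Their poses are not given: they have to be found in the camera images.
- rack: Aluminium tie rack screwed to the shelf: deck 118 mm deep (x), 465 mm long (y), top 12 mm above the shelf, steel wear strip in a channel along its middle; origin under the row's middle, z up. A slotted comb stands along the far edge (x 53 to 59, 35 mm above the deck). At +y a fixed end cheek (72 mm above the shelf, inner face at y 180.5) stops the row; the sliding end leg is at the -y end.
- mark (a point): Middle of the long dark line, 3 mm wide, engraved right across the rack's deck, on the deck's top face, 12 mm above the shelf; axes as the rack's (y along the deck, towards the fixed end cheek, whose inner face is 192.5 mm from the line). Shorter 10 mm graduations along the front lip do not cross the deck; only this line does.
- leg (a joint): Slide of the end leg, m: 0 with the leg's inner (+y) face exactly on the long line, negative while farther out (-y); range -0.19 to 0.03. Moves with 1 to 2 N while the lever is open; held with about 20 N when shut. Pushing the lever in also pushes the leg to +y, and the biting cam drags it that way by a few mm, unless its inner face is firmly held.
- leg_edge (a point): Upright end leg: aluminium plate 56 mm wide (x), 8 mm thick, top 100 mm above the shelf. Origin at the foot of its inner (+y) face, at deck height; axes as the rack's. The plate covers x +-28, y -8 to 0, z 0 to 88 mm. Its saddle reaches 60 mm out on the -y side and 29 mm above the deck.
- lever (a joint): Cam lever, rad: 0 = shut, upright along the leg's outer side; up to 0.65 = open, its top leaning outward (-y); starts at 0.5 to 0.62. The pivot runs along x, 23 mm outward of the leg's inner face, 18 mm above the deck. It stays where left (friction 3 to 4 N at its tip); the cam bites below about 0.3, and shutting it then takes up to about 12 N at the tip.
- lever_pivot (a point): Lever pivot; the steel handle plate turns about it, z along the plate, y towards the leg when shut: the plate covers x +-15, y 5 to 12, z 6 to 66 mm. Shut, leg and plate are together 18 mm thick (3 mm gap between them), plate top 96 mm above the shelf. Open at 0.6 rad its outermost edge is about 56 mm from the leg's inner face, 87 mm above the shelf.
- tray_center (a point): Centre of the loose white ceramic cufflink tray, an open box 60 mm (x) by 100 mm (y) by 28 mm high with 6 mm walls and one cross divider, resting on the deck (its rim 40 mm above the shelf). It weighs about 0.26 kg and begins 20 to 45 mm short of the watch case on the -y side, slightly askew.
- case_center (a point): Centre of the brown plastic watch case, 80 mm (x) by 80 mm (y) by 60 mm high, about 0.38 kg, loose on the deck and standing against the fixed end cheek at +y. When tray and case are flush their centres are 90 mm apart along y, and the tray's outer wall is then 12 mm on the +y side of the long line.
- cologne_center (a point): Bystander: capped glass cologne bottle 30 x 46 x 100 mm, standing in front of the rack; centre half-way up.
- shoe_horn: Bystander: stainless shoe horn 190 mm long, lying behind the rack; origin under its middle.
- shoe_brush: Bystander: wooden shoe brush 50 x 150 x 44 mm, behind the rack; origin under its middle.
- polish_tin: Bystander: round steel polish tin, 75 mm wide and 24 mm high, in front of the rack; origin under its middle.
- glasses_case: Bystander: grey hard glasses case 62 x 160 x 30 mm, behind the rack; origin under its middle.
- ring_box: Bystander: small dark wooden ring box 56 x 56 x 42 mm, beyond the rack's fixed (+y) end; origin under its middle.
- hair_comb: Bystander: brown plastic comb 150 mm long, 5 mm thick, lying in front of the rack; origin under its middle.
Mind the look-alikes: they are no part of the job. Leave any turquoise look-alike of the part that bears tray_center alone.

How it is judged (in metres and radians):
On the way, in this order (a step that is already met when the one before it is completed fails the run):
1. the tray butts flush and square against the watch case, which stands against the end cheek (y of tray_center in the frame of case_center between -0.094 and -0.087 m and x of tray_center in the frame of case_center between -0.025 and 0.025 m and angle between the y axis of tray_center and the y axis of case_center, either way round below 0.06 rad and angle between tray_center's own z axis and vertical below 0.05 rad and y of case_center in the frame of mark between 0.145 and 0.157 m), for 0.2 s.
2. the fingers hold the leg on the line while the lever is not yet shut (value of joint leg between -0.004 and 0.004 m and value of joint lever above 0.12 rad and contact force between the fingers and leg_c0 above 0.5 N), for 0.1 s.
At the end, for the whole second after the job is handed in: Leg's inner face within 4 mm of the long line, at rest; lever shut (under 0.06 rad); fingers pinching leg and lever, over 3 N on each; tray flat on the deck, gap to the watch case under 4 mm, square within 0.06 rad; case within 6 mm of its place by the end cheek (all of step 1 and value of joint leg between -0.004 and 0.004 m and value of joint lever below 0.06 rad and contact force between the fingers and leg_c0 above 3 N and contact force between the fingers and lever above 3 N and velocity of joint leg between -0.005 and 0.005 m/s); the arm keeps its last pose, push and grip.
It fails at once if the lever is locked while the leg is more than 8 mm off the line (value of joint lever below 0.12 rad and (value of joint leg below -0.008 m or value of joint leg above 0.008 m)).
It fails at once if another thing on the shelf is shoved more than 20 mm (distance of any of cologne_center, shoe_horn, shoe_brush, polish_tin, glasses_case, ring_box, hair_comb from where it was at the start of the episode above 0.02 m).
It also fails if it takes over 58 s, if anything falls off the work surface, if the arm or the gripper's body presses on something with over 40 N, if the wrist force passes 120 N, or if a joint passes its speed limit or range.

ROBOT

A 6-joint arm with a two-finger parallel gripper is mounted at the origin on the work surface. World frame = base frame: x ahead of the robot, y to its left, z up, the work surface at z = 0. Lengths are in m, angles in degrees, forces in N, time in s.
With the tool pointing down it reaches from about 0.275 to 0.75 m from the base axis. Payload 10.2 kg.
Tool frame: the origin (TCP) lies midway between the tips of the shut fingers; the grasp point (between the pads) lies 19 mm behind it; z points along the fingers, y is the direction in which the jaws open and shut (so a half turn about z gives the same grasp; the last joint's range is limited). The gripper opens to 85 mm and grips with 20 to 120 N. Pads are 22 mm wide; open, the fingers measure 114 mm over their backs; the gripper's body (76 mm by 85 mm) begins 54 mm behind the grasp point. The pads swing forward as they close: fully open they stand 13 mm farther back than shut.
Start: joints at [-83.102, 17.928, 85.812, -0, 76.261, -12.8], TCP at [0.177, -0.494, 0.231] pointing down, gripper open.
Joint ranges: [-168.41, 168.41], [-55.51, 124.54], [10.69, 146.95], [-70.63, 250.63], [1, 178], [-165.06, 165.06]. Speed limits (degrees/s): [136.94, 136.94, 172.46, 180, 180, 180].

INTERFACE

Orientations are given as [roll, pitch, yaw] about the fixed x, y, z axes, in that order (R = Rz(yaw) Ry(pitch) Rx(roll)).
In Python, from plant import get_state, grab_frame, finish_job gives the robot as it stands. The module is installed in compiled form; this text tells all that it offers.
- The arm moves only by the shell command python3 -m pendant 'ROWS'. ROWS is JSON, a list of rows, each a list of 5 numbers: the shift along the tool's x, y, z in m, then the turn about the tool's z in rad, then the opening, from 0 (shut) to 1 (fully open). In form: [[dx, dy, dz, turn, gripper], ...]. A call has 1 to 5 rows; each row is the pose to reach, as a shift and turn from the pose commanded when the call began, along the tool's axes at that moment; what a row does not reach only later rows make up. A row lasts 1/10 s, in which the tool goes at most 50 mm and 8.59 degrees, less where a joint would pass 70% of its speed; a pose out of reach is approached as far as the arm can. A call with a gripper value outside its range is refused whole. The fingers move at their own pace and stop on an object; the grip force is fixed at half the most. Time passes only in rows, so rows that repeat a pose let the fingers close. It gives the time, the measured TCP pose, the force and the opening at its end, in the units of the state.
- get_state(): the state, without advancing time (a new reading comes with each control period).
- grab_frame(name): name is "scene" or "top" or "wrist"; returns a dict with "img" (420x560x3 uint8, red, green, blue), "range_z" (420x560 float32, m along the optical axis (not along the pixel's ray), 0 where there is no reading), "fov_y" (degrees; the focal length in pixels is half the picture's height over the tangent of half this angle, whatever the lens; pixels are square), "cx", "cy" (the principal point, pixels), "cam_to_world" (4x4, takes a point from camera to world coordinates). Camera axes: x right, y down, z forward; pixel columns grow to the right and rows downward; lengths in m; the calibration is good to about 2 mm. A picture is of the moment at which its call begins.
- finish_job(): hands the job in, once; it reports no verdict.
The state is a dict: "time_s": time; "q": joint angles; "qd": joint speeds; "joint_efforts": joint torques, N m; "eef_pos": TCP position; "eef_rot": TCP orientation; "wrist_force": force on the tool from outside, world axes, zero at the start; "ft_torque": the same for the moment, N m; "gripper_width": finger opening in m.
Only numpy, scipy, OpenCV 4.12 (cv2) and the standard library are available. Lean on these libraries where they do the work, as an engineer would, in place of code of your own. Each camera call takes 0.05 s, during which the arm holds its last target. There are 200 camera calls.

## Working session

There is one attempt and no reset: what is moved stays moved. The work goes in short steps, Python scripts to look and compute and a shell command to move; the robot and the scene stay as the last step left them, time stands still between calls to the robot, and variables do not carry over. Pictures are saved under pics/ and viewed, about 8 in all and at most 12, crops included, and the job is handed in when it is done.

```bash
mkdir -p pics; cat > h.py <<'E'
import numpy as np, cv2
from plant import get_state, grab_frame
def save(f,n): cv2.imwrite('pics/'+n,f['img'][:,:,::-1])
def pts(f):
    h,w=f['range_z'].shape; fl=h/2/np.tan(np.radians(f['fov_y'])/2)
    u,v=np.meshgrid(np.arange(w),np.arange(h)); z=f['range_z']
    P=np.stack([(u-f['cx'])/fl*z,(v-f['cy'])/fl*z,z,np.ones_like(z)],-1)
    P=P@np.array(f['cam_to_world']).T; P=P[...,:3]; P[z==0]=np.nan
    return P
def ray(f,u,v,zp):
    h=f['img'].shape[0]; fl=h/2/np.tan(np.radians(f['fov_y'])/2); T=np.array(f['cam_to_world'])
    d=T[:3,:3]@np.array([(u-f['cx'])/fl,(v-f['cy'])/fl,1]); o=T[:3,3]
    return o+d*(zp-o[2])/d[2]
E
python3 - <<'E'
from h import *
import pickle
s=get_state(); print({k:np.round(v,3).tolist() for k,v in s.items()})
F={}
for n in('scene','top'):
    F[n]=grab_frame(n); save(F[n],n+'0.png'); print(n,np.round(F[n]['cam_to_world'],3).tolist(),F[n]['fov_y'])
pickle.dump(F,open('f0.pkl','wb'))
E
```

```text
{'time_s': 0.0, 'q': [-83.1, 17.961, 85.854, 0.0, 76.261, -12.8], 'qd': [-0.003, 0.017, -0.043, 0.092, -0.042, -0.002], 'joint_efforts': [-0.0, -41.226, -25.974, -0.0, 0.004, 0.0], 'eef_pos': [0.177, -0.494, 0.231], 'eef_rot': [-179.925, -0.017, 19.7], 'wrist_force': [0.073, 0.143, 0.999], 'ft_torque': [0.046, -0.041, 0.038], 'gripper_width': 0.085}
scene [[0.174, 0.622, -0.763, 1.292], [0.985, -0.095, 0.147, -0.139], [0.019, -0.777, -0.629, 0.661], [0.0, 0.0, 0.0, 1.0]] 51.1778328115953
top [[-0.01, -0.994, 0.113, 0.43], [-1.0, 0.007, -0.022, 0.031], [0.021, -0.113, -0.993, 1.11], [0.0, 0.0, 0.0, 1.0]] 57.57590118649023
```

View pics/top0.png

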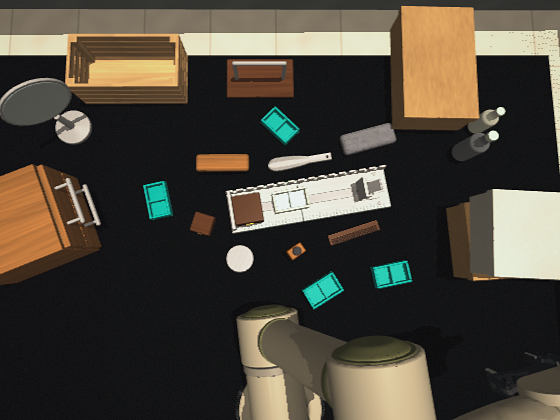

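View pics/scene0.png

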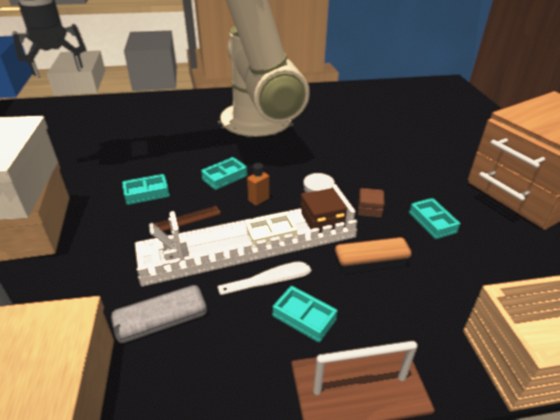

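The top view shows the rack from px (230,210), the cheek end, to (388,190). On it are the brown case at (247,208), the white tray at (290,200) and the leg with its open lever at (365,188). The turquoise trays at (280,125), (158,200), (323,290) and (392,274) are the look-alikes. The white tray on the deck at (290,200) is the one meant.

```bash
python3 - <<'E'
from h import *
import pickle
F=pickle.load(open('f0.pkl','rb')); f=F['top']; P=pts(f); im=f['img'].astype(int)
box=np.zeros(P.shape[:2],bool); box[160:240,220:400]=1
# deck
m=box&(abs(P[...,2]-.012)<.006)&(im.min(-1)>120)
c=P[m][:,:2].astype(np.float32); r=cv2.minAreaRect(c); print('deck',m.sum(),r)
allr=cv2.minAreaRect(P[box&(P[...,2]>.007)][:,:2].astype(np.float32)); print('all',allr)
hsv=cv2.cvtColor(f['img'],cv2.COLOR_RGB2HSV)
mc=box&(abs(P[...,2]-.072)<.008); 
n,l,st,ce=cv2.connectedComponentsWithStats(mc.astype(np.uint8))
for i in range(1,n):
    if st[i,4]>20: q=P[l==i]; print('z72',st[i],q.mean(0),cv2.minAreaRect(q[:,:2].astype(np.float32)))
mt=box&(abs(P[...,2]-.04)<.007)
n,l,st,ce=cv2.connectedComponentsWithStats(mt.astype(np.uint8))
for i in range(1,n):
    if st[i,4]>20: q=P[l==i]; print('z40',st[i],q.mean(0),cv2.minAreaRect(q[:,:2].astype(np.float32)))
ml=box&(P[...,2]>.08); q=P[ml]; print('leg',ml.sum(),q.mean(0),cv2.minAreaRect(q[:,:2].astype(np.float32)))
g=f['img'][150:245,215:400]; cv2.imwrite('pics/crop1.png',cv2.resize(g,None,fx=4.2,fy=4.2,interpolation=cv2.INTER_CUBIC)[:,:,::-1])
E
```

```text
deck 3868 ((0.6157660484313965, -0.08450639247894287), (0.1917971521615982, 0.4661507308483124), 8.968199729919434)
all ((0.5820114612579346, -0.07777595520019531), (0.4991514980792999, 0.22478950023651123), 85.428466796875)
z72 [359 178   7  20  32] [ 0.60031748 -0.23055922  0.07240762] ((0.6011459231376648, -0.23043274879455566), (0.054316312074661255, 0.004409897141158581), 12.493749618530273)
z72 [370 180   8  12  53] [ 0.60661122 -0.26355778  0.07236984] ((0.6071053147315979, -0.26319512724876404), (0.02935883030295372, 0.012728278525173664), 11.99516487121582)
z72 [227 191  37  38 968] [0.54698663 0.0911138  0.07146821] ((0.5507733225822449, 0.09081515669822693), (0.10385569930076599, 0.0885978415608406), 9.256854057312012)
z40 [220 160  28  11 298] [0.67449769 0.12458801 0.04240812] ((0.6748135089874268, 0.1245398297905922), (0.07709301263093948, 0.02961103990674019), 89.91161346435547)
z40 [356 180   6  20  29] [ 0.602065   -0.23014784  0.04142522] ((0.6014755368232727, -0.230282723903656), (0.05492863059043884, 0.0026143467985093594), 10.643777847290039)
z40 [272 186  38  27 268] [ 0.57626373 -0.03592354  0.0388412 ] ((0.5765661597251892, -0.03581055998802185), (0.060106974095106125, 0.09964644908905029), 10.295550346374512)
leg 164 [ 0.60479348 -0.24763491  0.09280589] ((0.6065104603767395, -0.25468432903289795), (0.05563999339938164, 0.05147045478224754), 10.317338943481445)
```

View pics/crop1.png

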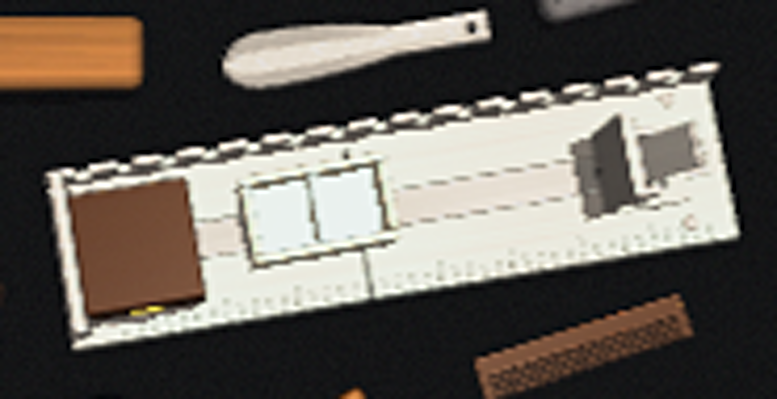

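The crop confirms it: white tray at crop (315,212), long line at crop (365–373,250–300), leg near (600,165).

```bash
cat >> h.py <<'E'
# rack axes, filled from measurement
def axes(yaw): 
    a=np.radians(yaw); return np.array([np.cos(a),np.sin(a)]),np.array([-np.sin(a),np.cos(a)])
E
python3 - <<'E'
from h import *
import pickle
F=pickle.load(open('f0.pkl','rb'));f=F['top'];P=pts(f)
c=lambda u,v:(215+(u+.5)/4.2-.5,150+(v+.5)/4.2-.5)
A=ray(f,*c(75,348),.012)[:2];B=ray(f,*c(738,238),.012)[:2]
d=A-B; print('front corners',A,B,np.linalg.norm(d)); yaw=np.degrees(np.arctan2(-d[0],d[1])); print('yaw',yaw)
ex,ey=axes(yaw); L=ray(f,*c(370,278),.012)[:2]; print('line pt',L)
E0=B  # rack coords: front edge x=-59
def rc(p): q=np.asarray(p)[:2]-L; return np.round([ex@(np.asarray(p)[:2]-A)-.059, ey@q],4)
for n,p in dict(cheek_end=A,leg_end=B,tray=(.5766,-.0358),case=(.5508,.0908)).items(): print(n,rc(p))
box=np.zeros(P.shape[:2],bool); box[160:240,220:400]=1
for k in range(40,102,6):
    m=box&(abs(P[...,2]-k/1000)<.003)&(P[...,1]<-.15); q=P[m][:,:2]
    if len(q): r=np.array([rc(p) for p in q]); print(k,len(r),'x',np.percentile(r[:,0],[2,98]),'y',np.percentile(r[:,1],[2,50,98]))
s=get_state(); print('tcp',rc(s['eef_pos']))
# scene: tray rim/leg check
g=F['scene'];Q=pts(g)
m=(Q[...,2]>.09)&(Q[...,2]<.102)&(abs(Q[...,0]-.6)<.06)&(abs(Q[...,1]+.24)<.05)
r=np.array([rc(p) for p in Q[m]]); print('scene leg',m.sum(),r.min(0),r.max(0),np.median(r,0))
m=(Q[...,2]>.037)&(Q[...,2]<.044)&(abs(Q[...,0]-.576)<.055)&(abs(Q[...,1]+.036)<.07)
R=cv2.minAreaRect(Q[m][:,:2].astype(np.float32)); print('scene tray',R,rc(R[0]))
E
```

```text
front corners [0.48447986 0.12943239] [ 0.55667591 -0.32901292] 0.46409521569302165
yaw 8.949450463491349
line pt [ 0.53083361 -0.07296421]
cheek_end [-0.059   0.2071]
leg_end [-0.059 -0.257]
tray [0.0063 0.0296]
case [0.0005 0.1587]
40 49 x [-0.023824  0.058344] y [-0.237144 -0.1756   -0.102568]
46 81 x [-0.0167   0.06004] y [-0.24914 -0.1668  -0.09834]
52 28 x [-0.023596  0.058506] y [-0.226812 -0.1667   -0.09877 ]
58 36 x [-0.02632  0.02699] y [-0.19522 -0.18945 -0.16557]
64 30 x [-0.02225   0.017614] y [-0.199304 -0.19445  -0.166016]
70 30 x [-0.017318  0.024718] y [-0.201136 -0.19705  -0.165258]
76 35 x [-0.026224  0.025664] y [-0.206288 -0.2004   -0.165704]
82 32 x [-0.020132  0.015052] y [-0.208246 -0.20315  -0.165524]
88 41 x [-0.01978  0.0211 ] y [-0.21686 -0.2085  -0.166  ]
94 33 x [-0.025732  0.026036] y [-0.213972 -0.1717   -0.1655  ]
100 63 x [-0.024628  0.028276] y [-0.174552 -0.1696   -0.166124]
tcp [-0.4598 -0.3609]
scene leg 122 [-0.0246 -0.2163] [ 0.0319 -0.1657] [ 0.00685 -0.17105]
scene tray ((0.5895897746086121, -0.029608823359012604), (0.08664613962173462, 0.10792110860347748), 9.903019905090332) [0.0201 0.0337]
```

```bash
cat >> h.py <<'E'
from scipy.spatial.transform import Rotation as Ro
YAW=8.95; ex,ey=axes(YAW); A=np.array([.48448,.12943]); L=np.array([.53083,-.07296])
O=A+.059*ex; O=O+ey*(ey@(L-O))   # middle of long line
def rc(p): q=np.asarray(p)[:2]-O; return np.array([ex@q,ey@q])
def tool(): s=get_state(); return s,Ro.from_euler('xyz',s['eef_rot'],degrees=True).as_matrix()
def to(x,y,z):
    s,R=tool(); w=O+x*ex+y*ey; return np.round(R.T@(np.array([w[0],w[1],z])-s['eef_pos']),4), np.round(np.radians(s['eef_rot'][2]-YAW),4)
def st():
    s=get_state(); print('t',round(s['time_s'],2),'rack',np.round(rc(s['eef_pos']),4),'z',np.round(s['eef_pos'][2],4),'rot',np.round(s['eef_rot'],2),'F',np.round(s['wrist_force'],1),'w',round(s['gripper_width'],4))
E
python3 -c "
from h import *
print(O,to(.004,-.05,.231),to(.0,-.05,.16))"
```

```text
[ 0.5749864  -0.06600581] (array([ 5.137e-01, -2.190e-01,  2.000e-04]), np.float64(0.1876)) (array([ 0.5097, -0.2196,  0.0712]), np.float64(0.1876))
```

```bash
python3 -m pendant '[[0.514,-0.219,0,0.1876,0],[0.514,-0.219,0,0.1876,0],[0.514,-0.219,0,0.1876,0],[0.514,-0.219,0,0.1876,0],[0.514,-0.219,0,0.1876,0]]'; python3 -c "
from h import *
st();print(to(.004,-.05,.231))"
```

```text
time_s: 0.6
eef_pos: [0.3595, -0.3248, 0.2312]
eef_rot: [-180.0, 0.0, 8.9]
wrist_force: [1.0, -0.4, -0.5]
gripper_width: 0.0122
t 0.6 rack [-0.2531 -0.2221] z 0.2312 rot [-1.7998e+02  1.0000e-02  8.9300e+00] F [ 1.  -0.4 -0.5] w 0.0122
(array([ 2.570e-01, -1.722e-01,  2.000e-04]), np.float64(-0.0003))
```

```bash
python3 -m pendant '[[0.257,-0.16,0,0,0],[0.257,-0.16,0,0,0],[0.257,-0.16,0,0,0],[0.257,-0.16,0,0,0],[0.257,-0.16,0,0,0]]'; python3 -m pendant '[[0.08,-0.05,0,0,0],[0.08,-0.05,0,0,0],[0.08,-0.05,0,0,0]]'; python3 - <<'E'
from h import *
import pickle
st();f=grab_frame('wrist'); save(f,'w1.png'); pickle.dump(f,open('w1.pkl','wb')); print(np.round(f['cam_to_world'],3).tolist())
E
```

```text
time_s: 1.1
eef_pos: [0.5488, -0.1611, 0.2311]
eef_rot: [-180.0, 0.0, 9.0]
wrist_force: [0.8, -1.3, 0.3]
gripper_width: -0.0
time_s: 1.4
eef_pos: [0.621, -0.0972, 0.2298]
eef_rot: [-179.9, 0.0, 9.2]
wrist_force: [-0.7, -0.3, 0.7]
gripper_width: 0.0
t 1.4 rack [ 0.0406 -0.038 ] z 0.2298 rot [-1.7991e+02  4.0000e-02  9.2300e+00] F [-0.7 -0.3  0.7] w 0.0
[[0.161, -0.934, -0.319, 0.704], [-0.987, -0.153, -0.05, -0.085], [-0.002, 0.323, -0.946, 0.373], [0.0, 0.0, 0.0, 1.0]]
```

View pics/w1.png

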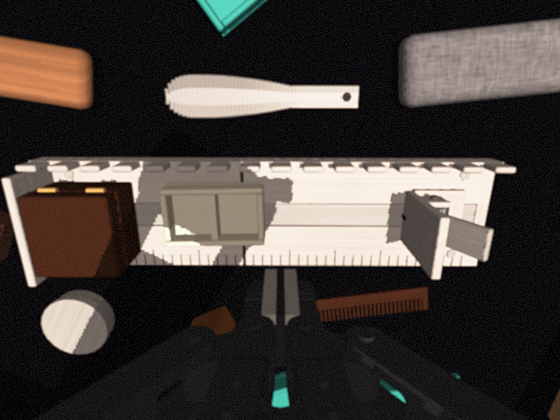

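The wrist view shows the long line at px (243,165) to (243,260), the tray at x 163–265, y 185–243, the case at its left and the leg at (425,230).

```bash
python3 - <<'E'
from h import *
import pickle
f=pickle.load(open('w1.pkl','rb')); g=f['img'].astype(int).sum(-1)
for v in (246,249,252,255):
    print(v,g[v,236:252].tolist())
for v in(172,176,180): print(v,g[v,236:252].tolist())
for n,u,v,z in [('line f',243.5,253,.012),('line b',243,176,.012),('front lip L',60,268,.012),('front lip R',470,265,.012),('tray NW',163,185,.04),('tray NE',264,185,.04),('tray SE',265,243,.04),('tray SW',166,243,.04),('leg near top',434,276,.1),('leg far top',405,192,.1),('case top SE',124,276,.072),('case NE',129,186,.072),('cheek inner bot S',30,283,.072)]: print(n,np.round(rc(ray(f,u,v,z)),4))
print(to(.004,-.05,.15))
E
```

```text
246 [366, 340, 361, 354, 358, 349, 280, 171, 163, 254, 341, 334, 355, 399, 497, 604]
249 [372, 371, 365, 354, 364, 364, 287, 140, 86, 240, 371, 435, 612, 718, 727, 714]
252 [368, 371, 341, 367, 364, 365, 306, 147, 85, 331, 604, 731, 726, 718, 720, 718]
255 [319, 338, 356, 350, 355, 347, 287, 132, 177, 460, 672, 710, 708, 701, 708, 697]
172 [365, 363, 361, 326, 233, 174, 206, 263, 327, 340, 324, 335, 331, 321, 327, 341]
176 [352, 368, 353, 343, 231, 90, 126, 265, 350, 369, 370, 364, 367, 372, 363, 365]
180 [360, 349, 352, 339, 257, 108, 100, 253, 346, 360, 344, 343, 353, 362, 359, 356]
line f [-0.0447  0.0019]
line b [0.042 0.   ]
front lip L [-0.0645  0.2085]
front lip R [-0.0578 -0.2505]
tray NW [0.0392 0.0738]
tray NE [ 0.0398 -0.0227]
tray SE [-0.0204 -0.0232]
tray SW [-0.021   0.0768]
leg near top [-0.0241 -0.17  ]
leg far top [ 0.0499 -0.1365]
case top SE [-0.0412  0.1086]
case NE [0.0463 0.0925]
cheek inner bot S [-0.0492  0.1991]
(array([-0.0349,  0.0102,  0.0801]), np.float64(0.0033))
```

```bash
python3 -m pendant '[[-0.032,0.012,0.05,0,0],[-0.032,0.012,0.10,0,0],[-0.032,0.012,0.13,0,0],[-0.032,0.012,0.13,0,0]]'; python3 -c "
from h import *
st(); print(to(.009,-.05,.023))"
```

```text
time_s: 1.85
eef_pos: [0.5856, -0.1179, 0.0966]
eef_rot: [-179.7, 0.5, 8.9]
wrist_force: [0.4, -0.5, -0.2]
gripper_width: -0.0005
t 1.85 rack [ 0.0025 -0.0529] z 0.0966 rot [-179.71    0.5     8.86] F [ 0.4 -0.5 -0.2] w -0.0005
(array([ 0.0072, -0.0026,  0.0736]), np.float64(-0.0016))
```

```bash
python3 -m pendant '[[0.006,0,0.03,0,0],[0.006,0,0.055,0,0],[0.006,0,0.073,0,0],[0.006,0,0.073,0,0],[0.006,0,0.073,0,0]]';  python3 -m pendant '[[0,-0.006,0,0,0],[0,-0.012,0,0,0],[0,-0.018,0,0,0],[0,-0.024,0,0,0],[0,-0.03,0,0,0]]'; python3 -c "
from h import *
st()"
```

```text
time_s: 2.35
eef_pos: [0.5959, -0.1177, 0.0305]
eef_rot: [179.9, -0.1, 8.9]
wrist_force: [0.4, 0.0, 0.3]
gripper_width: -0.0002
time_s: 2.85
eef_pos: [0.5907, -0.0872, 0.0289]
eef_rot: [179.9, -0.1, 9.0]
wrist_force: [-0.9, -4.0, 2.6]
gripper_width: -0.0001
t 2.85 rack [ 0.0122 -0.0234] z 0.0289 rot [ 1.7993e+02 -7.0000e-02  8.9600e+00] F [-0.9 -4.   2.6] w -0.0001
```

```bash
python3 -m pendant '[[0,-0.004,0.003,0,0],[0,-0.008,0.003,0,0],[0,-0.012,0.003,0,0],[0,-0.015,0.003,0,0],[0,-0.018,0.003,0,0]]'; python3 - <<'E'
from h import *
st()
f=grab_frame('wrist'); save(f,'w2.png')
E
```

```text
time_s: 3.35
eef_pos: [0.5876, -0.0694, 0.0254]
eef_rot: [180.0, -0.0, 8.9]
wrist_force: [0.9, -3.9, 2.6]
gripper_width: 0.0001
t 3.35 rack [ 0.0119 -0.0053] z 0.0254 rot [ 1.7999e+02 -1.0000e-02  8.9500e+00] F [ 0.9 -3.9  2.6] w 0.0001
```

View pics/w2.png

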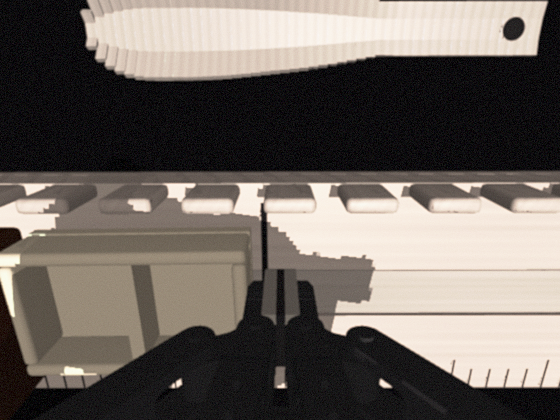

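Tray nearly home: its outer wall is at px x≈250 and the line at x≈264, with the case at the left edge. I'm pushing on gently.

```bash
python3 -m pendant '[[0,-0.001,0,0,0],[0,-0.002,0,0,0],[0,-0.003,0,0,0],[0,-0.004,0,0,0],[0,-0.004,0,0,0]]'; python3 -c "
from h import *
st()";  python3 -m pendant '[[0,-0.001,0,0,0],[0,-0.002,0,0,0],[0,-0.003,0,0,0],[0,-0.003,0,0,0]]'; python3 -c "
from h import *
st()"
```

```text
time_s: 3.9
eef_pos: [0.5869, -0.0655, 0.0253]
eef_rot: [-180.0, -0.0, 9.0]
wrist_force: [0.7, -3.1, 3.3]
gripper_width: 0.0001
t 3.9 rack [ 0.0119 -0.0013] z 0.0253 rot [-180.     -0.      8.95] F [ 0.7 -3.1  3.3] w 0.0001
time_s: 4.3
eef_pos: [0.5865, -0.0631, 0.0253]
eef_rot: [179.9, -0.0, 9.0]
wrist_force: [-0.0, -6.2, 1.4]
gripper_width: -0.0004
t 4.3 rack [0.0118 0.0011] z 0.0253 rot [179.94  -0.     8.96] F [-0.  -6.2  1.4] w -0.0004
```

```bash
python3 -m pendant '[[0,-0.001,0,0,0],[0,-0.002,0,0,0],[0,-0.002,0,0,0]]'; python3 -c "
from h import *
st()
f=grab_frame('top'); save(f,'t2.png'); P=pts(f)
box=np.zeros(P.shape[:2],bool); box[160:240,220:400]=1
g=f['img'][165:245,215:345]; cv2.imwrite('pics/t2c.png',cv2.resize(g,None,fx=6,fy=6,interpolation=cv2.INTER_CUBIC)[:,:,::-1])
"
```

```text
time_s: 4.6
eef_pos: [0.5864, -0.0629, 0.0254]
eef_rot: [179.8, -0.0, 9.0]
wrist_force: [1.5, -15.5, 1.1]
gripper_width: -0.0002
t 4.6 rack [0.0118 0.0013] z 0.0254 rot [ 1.7978e+02 -2.0000e-02  8.9600e+00] F [  1.5 -15.5   1.1] w -0.0002
```

View pics/t2c.png

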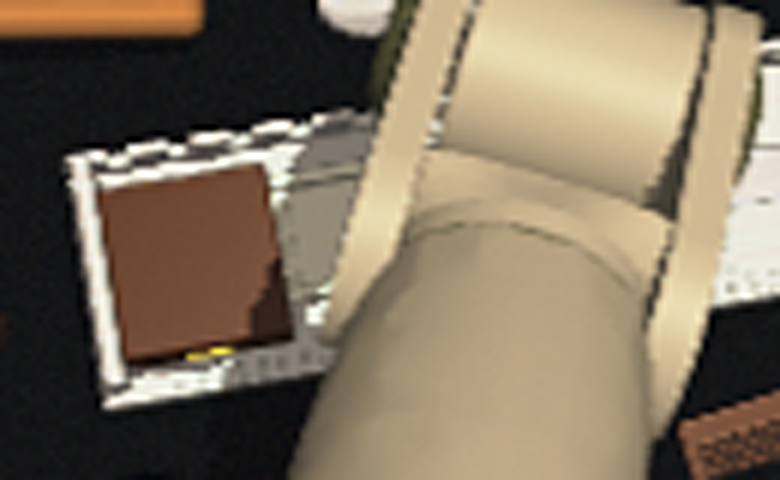

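The push stalled at 15 N with no motion, and the crop shows the tray wall tight along the case's face (crop x≈275). Next I back off and rise towards the leg.

```bash
python3 -m pendant '[[0,0.01,0,0,0],[-0.01,0.04,-0.04,0,0],[-0.012,0.05,-0.09,0,0],[-0.012,0.05,-0.14,0,0.3],[-0.012,0.08,-0.17,0,0.3]]'; python3 -m pendant '[[0,0.05,0,0,0.3],[0,0.05,0,0,0.3],[0,0.05,0,0,0.3]]'; python3 - <<'E'
from h import *
import pickle
st();f=grab_frame('wrist'); save(f,'w3.png'); pickle.dump(f,open('w3.pkl','wb'))
E
```

```text
time_s: 5.15
eef_pos: [0.587, -0.1395, 0.199]
eef_rot: [-180.0, -0.2, 9.1]
wrist_force: [0.5, 0.3, -0.5]
gripper_width: 0.0256
time_s: 5.45
eef_pos: [0.5941, -0.1911, 0.1943]
eef_rot: [-179.9, 0.1, 8.9]
wrist_force: [0.2, 0.7, -0.2]
gripper_width: 0.0255
t 5.45 rack [-0.0006 -0.1265] z 0.1943 rot [-1.7987e+02  8.0000e-02  8.8800e+00] F [ 0.2  0.7 -0.2] w 0.0255
```

View pics/w3.png

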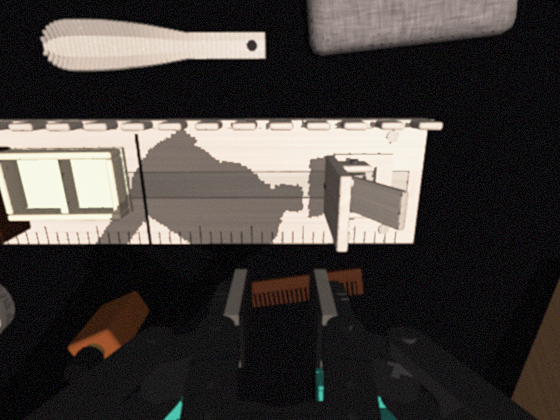

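The tray outer wall (x≈128) is parallel to the line (138–149). The leg's top edge runs along x≈338–345.

```bash
python3 - <<'E'
from h import *
import pickle
f=pickle.load(open('w3.pkl','rb')); P=pts(f); g=f['img'].astype(int).sum(-1)
for v in (135,140,145,230,236,240):
    u=128+np.argmin(g[v,128:160]); print(v,u,np.round(rc(ray(f,u,v,.012)),4))
for n,u,v in [('tray outer back',124,149),('outer front',128,216)]: print(n,np.round(rc(ray(f,u,v,.04)),4))
m=(abs(P[...,2]-.1)<.004)&(P[...,1]<-.1); q=np.array([rc(p) for p in P[m]]); print('leg top',len(q),np.percentile(q,[1,50,99],axis=0))
m=(P[...,2]>.05)&(P[...,2]<.095)&(P[...,1]<-.1);q=np.array([rc(p) for p in P[m]]);zz=P[m][:,2]
k=q[:,1]>-.175; print('inner face',np.percentile(q[k][:,1],[5,50,95]))
k=q[:,1]<-.18;print('lever',[(z,np.round(np.percentile(q[k&(abs(zz-z)<.003)][:,1],[2,98]),4)) for z in(.06,.07,.08,.085,.09) if (k&(abs(zz-z)<.003)).sum()>5])
print(to(.001,-.17,.13))
E
```

```text
135 136 [0.0463 0.0021]
140 136 [0.0419 0.0027]
145 137 [0.0374 0.0023]
230 148 [-0.0447  0.0023]
236 149 [-0.051   0.0021]
240 150 [-0.0553  0.0016]
tray outer back [0.0381 0.0024]
outer front [-0.0205  0.0071]
leg top 917 [[-0.02560985 -0.17508934]
 [ 0.00326255 -0.17076579]
 [ 0.02889076 -0.16723063]]
inner face [-0.17233307 -0.16741565 -0.16721242]
lever [(0.06, array([-0.4073, -0.1916])), (0.07, array([-0.2038, -0.1975])), (0.08, array([-0.2083, -0.2028])), (0.085, array([-0.2123, -0.2058])), (0.09, array([-0.218, -0.209]))]
(array([0.0015, 0.0445, 0.0643]), np.float64(-0.0001))
```

```bash
python3 - <<'E'
from h import *
import pickle
f=pickle.load(open('w3.pkl','rb')); P=pts(f); st()
m=(abs(P[...,2]-.04)<.004); m[:,200:]=0; m[:140]=0
q=np.array([rc(p) for p in P[m]]); R=cv2.minAreaRect(q.astype(np.float32)); print(len(q),R,np.percentile(q,[1,99],axis=0))
# outer (right) edge per row
for v in range(152,218,6):
    us=np.where(m[v])[0]
    if len(us): print(v,us.max(),np.round(rc(P[v,us.max()]),4),P[v,us.max(),2])
g=f['img'][140:225,0:190]; cv2.imwrite('pics/w3c.png',cv2.resize(g,None,fx=4,fy=4,interpolation=cv2.INTER_CUBIC)[:,:,::-1])
E
```

```text
t 5.5 rack [-0.0004 -0.1257] z 0.1944 rot [-1.7987e+02  8.0000e-02  8.9500e+00] F [-0.6  0.8 -0.3] w 0.0258
3530 ((-0.053272876888513565, 0.06435945630073547), (0.10174240916967392, 0.1793118119239807), 89.31956481933594) [[-0.13511096  0.01345456]
 [ 0.03538671  0.11405692]]
152 112 [0.0351 0.0142] 0.03675777470706215
158 111 [0.0307 0.014 ] 0.04047126015329061
164 114 [0.0251 0.0136] 0.037656556181429546
170 115 [0.0201 0.0133] 0.03824942859578201
176 116 [0.0146 0.0139] 0.036639562935039505
182 117 [0.0093 0.0139] 0.03658111694336397
188 119 [0.0039 0.0131] 0.0362415147143087
194 119 [-0.0013  0.0135] 0.03709110906111779
200 120 [-0.0065  0.0131] 0.03773428656782485
206 121 [-0.012  0.013] 0.037795844704640424
212 120 [-0.017   0.0139] 0.03956536811365424
```

View pics/w3c.png

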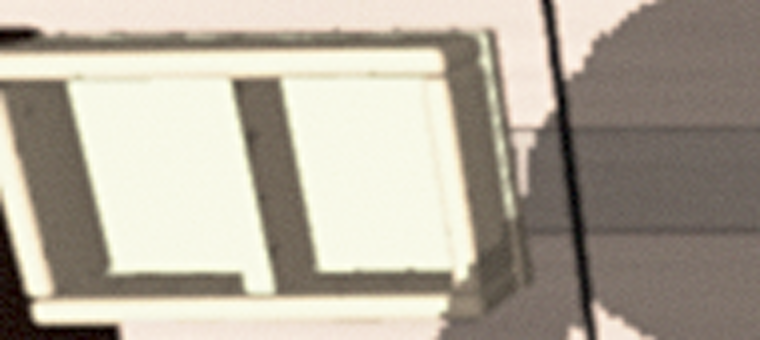

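Outer wall at y≈0.0135 across the full width and square; the line is at ≈0.002, so the gap is about 11.5 mm, where 12 was expected. The tray is home. Now the leg.

```bash
python3 -m pendant '[[0.0015,0.045,0.03,0,0.3],[0.0015,0.045,0.06,0,0.3],[0.0015,0.045,0.06,0,0.3],[0.0015,0.045,0.06,0,0.3]]'; python3 -c "
from h import *
st();print(to(.0015,-.1712,.086))"
```

```text
time_s: 5.9
eef_pos: [0.6031, -0.2338, 0.1358]
eef_rot: [-179.9, 0.0, 9.0]
wrist_force: [-0.3, 0.4, 2.1]
gripper_width: 0.0257
t 5.9 rack [ 0.0017 -0.1701] z 0.1358 rot [-1.7994e+02  3.0000e-02  9.0200e+00] F [-0.3  0.4  2.1] w 0.0257
(array([-0.0002,  0.0012,  0.0498]), np.float64(0.0013))
```

```bash
python3 -m pendant '[[0,0.001,0.02,0,0.3],[0,0.001,0.04,0,0.3],[0,0.001,0.05,0,0.3],[0,0.001,0.05,0,0.3],[0,0.001,0.05,0,0.3]]'; python3 -m pendant '[[0,0,0,0,0.2],[0,0,0,0,0.1],[0,0,0,0,0],[0,0,0,0,0]]'; python3 -c "
from h import *
st()"
```

```text
time_s: 6.4
eef_pos: [0.6039, -0.236, 0.087]
eef_rot: [179.9, -0.1, 9.0]
wrist_force: [-0.4, 0.6, 0.3]
gripper_width: 0.0257
time_s: 6.8
eef_pos: [0.6035, -0.2364, 0.0865]
eef_rot: [179.9, -0.1, 9.0]
wrist_force: [-1.2, 1.0, 6.0]
gripper_width: 0.0062
t 6.8 rack [ 0.0017 -0.1727] z 0.0865 rot [ 1.7994e+02 -8.0000e-02  8.9500e+00] F [-1.2  1.   6. ] w 0.0062
```

```bash
python3 -m pendant '[[0,-0.015,0,0,0],[0,-0.035,0,0,0],[0,-0.055,0,0,0],[0,-0.075,0,0,0],[0,-0.085,0,0,0]]'; python3 -c "
from h import *
st()"; python3 -m pendant '[[0,-0.02,0,0,0],[0,-0.04,0,0,0],[0,-0.06,0,0,0],[0,-0.075,0,0,0],[0,-0.075,0,0,0]]'; python3 - <<'E'
from h import *
import pickle
st();f=grab_frame('wrist'); save(f,'w4.png'); pickle.dump(f,open('w4.pkl','wb'))
E
```

```text
time_s: 7.3
eef_pos: [0.5899, -0.1509, 0.0865]
eef_rot: [179.9, -0.0, 9.0]
wrist_force: [-1.8, -1.8, 6.2]
gripper_width: 0.0062
t 7.3 rack [ 0.0016 -0.0862] z 0.0865 rot [ 1.7993e+02 -5.0000e-02  9.0100e+00] F [-1.8 -1.8  6.2] w 0.0062
time_s: 7.8
eef_pos: [0.578, -0.0762, 0.0865]
eef_rot: [180.0, -0.0, 9.1]
wrist_force: [-2.5, 0.5, 7.7]
gripper_width: 0.0062
t 7.8 rack [ 0.0014 -0.0105] z 0.0865 rot [ 1.7999e+02 -3.0000e-02  9.0600e+00] F [-2.5  0.5  7.7] w 0.0062
```

View pics/w4.png

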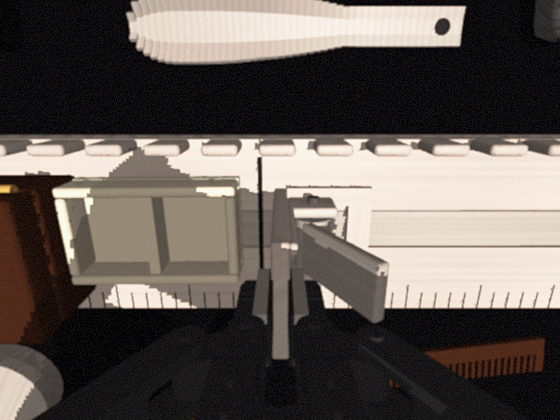

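The leg is held between the fingers (u≈272–290), the lever still leans out to (375,290), and the line is at u≈260, just ahead of the leg.

```bash
python3 - <<'E'
from h import *
import pickle
f=pickle.load(open('w4.pkl','rb')); P=pts(f); g=f['img'].astype(int).sum(-1)
for v in (165,175,200,250):
    u=250+np.argmin(g[v,250:268]); w=400-g[v,u-3:u+4].clip(0,400); uc=u-3+(w*np.arange(7)).sum()/w.sum(); print(v,u,np.round(rc(ray(f,uc,v,.012)),4))
for v in(195,200,205,210,215): print(v,[(u,np.round(rc(P[v,u])[1],4),np.round(P[v,u,2],3)) for u in range(264,294,3)])
for v in(192,200,210,220,230,240): 
    q=[u for u in range(255,300) if abs(P[v,u,2]-.1)<.004]; print('top',v,[ (u,np.round(rc(ray(f,u,v,.1)),4)) for u in (q[:1]+q[-1:])])
E
```

```text
165 259 [0.0424 0.0018]
175 259 [0.0362 0.0018]
200 260 [0.0201 0.0017]
250 261 [-0.0145  0.0018]
195 [(264, np.float64(-0.0009), np.float64(0.013)), (267, np.float64(-0.0027), np.float64(0.012)), (270, np.float64(-0.0047), np.float64(0.014)), (273, np.float64(-0.0065), np.float64(0.013)), (276, np.float64(-0.0086), np.float64(0.029)), (279, np.float64(-0.0103), np.float64(0.032)), (282, np.float64(-0.0121), np.float64(0.032)), (285, np.float64(-0.0138), np.float64(0.029)), (288, np.float64(-0.0158), np.float64(0.019)), (291, np.float64(-0.0176), np.float64(0.019))]
200 [(264, np.float64(-0.0008), np.float64(0.012)), (267, np.float64(-0.0027), np.float64(0.013)), (270, np.float64(-0.0046), np.float64(0.012)), (273, np.float64(-0.0065), np.float64(0.013)), (276, np.float64(-0.0087), np.float64(0.041)), (279, np.float64(-0.0104), np.float64(0.041)), (282, np.float64(-0.012), np.float64(0.042)), (285, np.float64(-0.0137), np.float64(0.041)), (288, np.float64(-0.0157), np.float64(0.023)), (291, np.float64(-0.0175), np.float64(0.025))]
205 [(264, np.float64(-0.0008), np.float64(0.013)), (
[... 796 characters left out ...]
, (288, np.float64(-0.015), np.float64(0.055)), (291, np.float64(-0.0169), np.float64(0.044))]
215 [(264, np.float64(-0.0006), np.float64(0.011)), (267, np.float64(-0.0026), np.float64(0.013)), (270, np.float64(-0.0045), np.float64(0.012)), (273, np.float64(-0.0075), np.float64(0.065)), (276, np.float64(-0.009), np.float64(0.065)), (279, np.float64(-0.0105), np.float64(0.066)), (282, np.float64(-0.0119), np.float64(0.065)), (285, np.float64(-0.0134), np.float64(0.066)), (288, np.float64(-0.0148), np.float64(0.065)), (291, np.float64(-0.0167), np.float64(0.053))]
top 192 []
top 200 []
top 210 []
top 220 []
top 230 []
top 240 [(272, array([ 0.0299, -0.0078])), (289, array([ 0.0299, -0.0145]))]
```

```bash
python3 -m pendant '[[0,-0.003,0,0,0],[0,-0.006,0,0,0],[0,-0.009,0,0,0],[0,-0.009,0,0,0],[0,-0.009,0,0,0]]';  python3 - <<'E'
from h import *
import pickle
st();f=grab_frame('wrist'); pickle.dump(f,open('w5.pkl','wb'));P=pts(f)
for v in(195,200,205,210,215): print(v,[(u,np.round(rc(P[v,u])[1],4),np.round(P[v,u,2],3)) for u in range(268,282,2)])
g=f['img'].astype(int).sum(-1)
for v in (165,175,185): print(v,g[v,255:295].tolist())
E
```

```text
time_s: 8.35
eef_pos: [0.5769, -0.0689, 0.0865]
eef_rot: [180.0, -0.0, 9.0]
wrist_force: [-3.7, -0.3, 9.6]
gripper_width: 0.0065
t 8.35 rack [ 0.0014 -0.0031] z 0.0865 rot [ 1.7997e+02 -4.0000e-02  8.9700e+00] F [-3.7 -0.3  9.6] w 0.0065
195 [(268, np.float64(0.004), np.float64(0.012)), (270, np.float64(0.0027), np.float64(0.013)), (272, np.float64(0.0014), np.float64(0.013)), (274, np.float64(-0.0001), np.float64(0.029)), (276, np.float64(-0.0013), np.float64(0.03)), (278, np.float64(-0.0024), np.float64(0.031)), (280, np.float64(-0.0036), np.float64(0.03))]
200 [(268, np.float64(0.004), np.float64(0.013)), (270, np.float64(0.0027), np.float64(0.013)), (272, np.float64(0.0015), np.float64(0.013)), (274, np.float64(-0.0002), np.float64(0.039)), (276, np.float64(-0.0014), np.float64(0.042)), (278, np.float64(-0.0025), np.float64(0.04)), (280, np.float64(-0.0036), np.float64(0.041))]
205 [(268, np.float64(0.004), np.float64(0.013)), (270, np.float64(0.0027), np.float64(0.014)), (272, np.float64(0.0015), np.float64(0.013)), (274, np.float64(-0.0004), np.float64(0.049)), (276, np.float64
[... 696 characters left out ...]
np.float64(-0.0026), np.float64(0.067)), (280, np.float64(-0.0036), np.float64(0.066))]
165 [717, 719, 717, 714, 713, 715, 719, 720, 719, 715, 715, 721, 724, 707, 493, 226, 101, 121, 312, 598, 726, 729, 719, 720, 719, 721, 716, 720, 721, 717, 722, 722, 720, 720, 722, 719, 719, 720, 721, 723]
175 [709, 716, 712, 714, 712, 709, 706, 713, 711, 715, 712, 710, 716, 697, 515, 220, 84, 123, 309, 572, 724, 723, 712, 715, 714, 714, 714, 713, 711, 713, 714, 713, 712, 715, 714, 720, 715, 710, 716, 717]
185 [717, 716, 719, 720, 717, 714, 721, 720, 719, 717, 723, 725, 729, 669, 408, 161, 92, 112, 309, 596, 728, 730, 722, 721, 725, 719, 722, 726, 725, 708, 667, 655, 676, 681, 689, 682, 684, 683, 689, 684]
```

Line 1.5 mm ahead of the leg's face; nudging, then I release, rise, open fully and shift outward. After closing on the lever, the inner finger should stay at the leg's face.

```bash
python3 -m pendant '[[0,-0.001,0,0,0],[0,-0.0017,0,0,0],[0,-0.0017,0,0,0],[0,-0.0017,0,0,0]]'; python3 -m pendant '[[0,0,0,0,0.1],[0,0,0,0,0.2],[0,0,0,0,0.25],[0,0,0,0,0.25],[0,0,-0.01,0,0.25]]'; python3 -m pendant '[[0,0,-0.02,0,0.25],[0,0,-0.05,0,0.25],[0,0,-0.05,0,0.6],[0,0,-0.05,0,1],[0,0,-0.05,0,1]]'; python3 - <<'E'
from h import *
import pickle
st();f=grab_frame('wrist'); save(f,'w6.png');pickle.dump(f,open('w6.pkl','wb'));P=pts(f)
m=(abs(P[...,2]-.1)<.004)&(abs(P[...,1]+.07)<.05)&(abs(P[...,0]-.57)<.05);q=np.array([rc(p) for p in P[m]]); print('leg top',len(q),np.percentile(q,[1,50,99],axis=0))
r=np.array([rc(p) for p in P[m]]); 
z=P[...,2]
R=np.stack([(P[...,:2]-O)@ex,(P[...,:2]-O)@ey],-1)
k=(abs(R[...,0])<.05)&(R[...,1]<-.012)&(R[...,1]>-.075)
for zz in(.05,.06,.07,.08,.085,.09):
    kk=k&(abs(z-zz)<.003); 
    if kk.sum()>5: print(zz,kk.sum(),np.percentile(R[kk],[2,98],axis=0).round(4).tolist())
E
```

```text
time_s: 8.8
eef_pos: [0.5766, -0.0675, 0.0865]
eef_rot: [179.9, -0.0, 9.0]
wrist_force: [-4.5, -1.3, 8.9]
gripper_width: 0.0058
time_s: 9.3
eef_pos: [0.5759, -0.0673, 0.0944]
eef_rot: [-179.9, 0.1, 8.9]
wrist_force: [0.2, -0.5, -0.2]
gripper_width: 0.0213
time_s: 9.8
eef_pos: [0.5762, -0.0674, 0.1446]
eef_rot: [-180.0, 0.1, 8.9]
wrist_force: [-0.3, -0.3, -1.7]
gripper_width: 0.0644
t 9.8 rack [ 0.0009 -0.0016] z 0.1446 rot [-1.7996e+02  7.0000e-02  8.9500e+00] F [-0.3 -0.3 -1.7] w 0.0644
leg top 1268 [[-0.02608216 -0.00638908]
 [ 0.00421597 -0.00252165]
 [ 0.02864093  0.00145501]]
0.05 233 [[-0.013, -0.0232], [0.0156, -0.0169]]
0.06 275 [[-0.0127, -0.0289], [0.0159, -0.0224]]
0.07 290 [[-0.0128, -0.0346], [0.0157, -0.0284]]
0.08 355 [[-0.0126, -0.0411], [0.0158, -0.0343]]
0.085 370 [[-0.0126, -0.0435], [0.0158, -0.0372]]
0.09 647 [[-0.0125, -0.0492], [0.0156, -0.0401]]
```

View pics/w6.png

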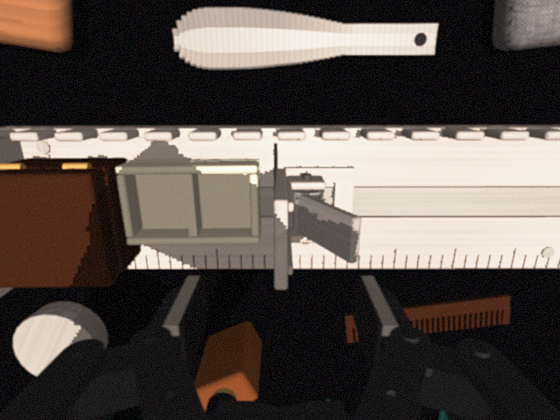

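Leg face is at y≈0.0016, on the line, at u≈276 where the line runs into the plate. The lever is still open, its outermost edge 51 mm out. Moving over with opening 0.8.

```bash
python3 -m pendant '[[0.0005,0.0275,0,0,0.8],[0.0005,0.0275,0,0,0.8],[0.0005,0.0275,0.03,0,0.8],[0.0005,0.0275,0.06,0,0.8],[0.0005,0.0275,0.078,0,0.8]]'; python3 -m pendant '[[0,0,0,0,0.8],[0,0,0,0,0.8]]'; python3 -c "
from h import *
st()"
```

```text
time_s: 10.35
eef_pos: [0.58, -0.0938, 0.0645]
eef_rot: [-179.9, 0.2, 8.9]
wrist_force: [0.7, 1.6, -0.3]
gripper_width: 0.0682
time_s: 10.55
eef_pos: [0.5815, -0.0944, 0.0676]
eef_rot: [-180.0, 0.0, 9.0]
wrist_force: [-0.6, -0.4, 1.3]
gripper_width: 0.0682
t 10.55 rack [ 0.002  -0.0291] z 0.0676 rot [-1.7999e+02  1.0000e-02  8.9500e+00] F [-0.6 -0.4  1.3] w 0.0682
```

```bash
python3 -m pendant '[[0,0.0004,0,0,0.753],[0,-0.0016,0,0,0.706],[0,-0.0035,0,0,0.66],[0,-0.0035,0,0,0.66]]'; python3 - <<'E'
from h import *
st();f=grab_frame('wrist');P=pts(f)
m=(abs(P[...,2]-.1)<.003)&(abs(P[...,1]+.07)<.03)&(abs(P[...,0]-.6)<.012)
q=np.array([rc(p) for p in P[m]]); print(len(q),np.percentile(q,[2,50,98],axis=0) if len(q) else '')
s=f['img'][150:400,150:420]; cv2.imwrite('pics/w7.png',cv2.resize(s,None,fx=2.2,fy=2.2)[:,:,::-1])
E
```

```text
time_s: 10.95
eef_pos: [0.5809, -0.0909, 0.0677]
eef_rot: [180.0, -0.0, 9.0]
wrist_force: [0.2, -0.7, 0.3]
gripper_width: 0.0563
t 10.95 rack [ 0.002  -0.0255] z 0.0677 rot [ 1.7999e+02 -3.0000e-02  8.9600e+00] F [ 0.2 -0.7  0.3] w 0.0563
1066 [[ 1.29585385e-02 -7.59702038e-03]
 [ 2.17023358e-02 -4.05376719e-03]
 [ 2.89252066e-02  9.41960528e-05]]
```

View pics/w7.png

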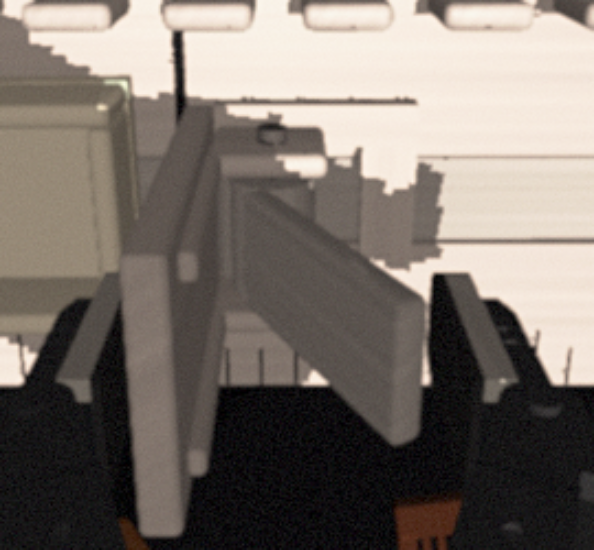

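The fingers straddle leg and lever without touching. The line meets the leg's foot at crop (180,120).

```bash
python3 -m pendant '[[0,-0.0021,0,0,0.61],[0,-0.004,0,0,0.565],[0,-0.0059,0,0,0.52],[0,-0.0059,0,0,0.52]]'; cat > m.py <<'E'
from h import *
import sys
st();f=grab_frame('wrist');P=pts(f);g=f['img'].astype(int).sum(-1)
R=np.stack([(P[...,:2]-O)@ex,(P[...,:2]-O)@ey],-1);z=P[...,2]
def med(k): return len(R[k]),np.percentile(R[k][:,1],[3,50,97]).round(4) if k.any() else None
k=(abs(R[...,1])<.03)
print('legtop',med((abs(z-.1)<.003)&k&(R[...,0]>.015)&(R[...,0]<.028)))
print('leg z30-90 inner far edge',med((z>.03)&(z<.09)&k&(R[...,0]>.0245)&(R[...,0]<.03)))
print('lever',[(zz,med((abs(z-zz)<.003)&(R[...,1]<-.012)&(R[...,1]>-.075)&(abs(R[...,0])<.017))) for zz in(.07,.08,.09)])
# line: dark px on deck between leg and comb
for x in(.036,.040,.044):
    T=np.linalg.inv(f['cam_to_world']);h=420;fl=h/2/np.tan(np.radians(f['fov_y'])/2)
    ys=np.arange(-.012,.014,.0005);v=[]
    for y in ys:
        w=O+x*ex+y*ey;c=T@np.array([*w,.012,1]);u,vv=c[0]/c[2]*fl+f['cx'],c[1]/c[2]*fl+f['cy']
        v.append(cv2.getRectSubPix(f['img'].astype(np.float32),(1,1),(float(u),float(vv))).mean())
    v=np.array(v);w=(np.median(v)-v).clip(0);w[w<.5*w.max()]=0;print('line x',x,'y',round((w*ys).sum()/w.sum(),4),'contrast',round(w.max()))
if len(sys.argv)>1: save(f,sys.argv[1])
E
python3 m.py
```

```text
time_s: 11.4
eef_pos: [0.5802, -0.0852, 0.068]
eef_rot: [180.0, -0.1, 9.0]
wrist_force: [-1.4, 0.1, 6.2]
gripper_width: 0.0442
t 11.4 rack [ 0.0021 -0.0198] z 0.068 rot [ 1.7997e+02 -5.0000e-02  8.9700e+00] F [-1.4  0.1  6.2] w 0.0442
legtop (785, array([-0.0061, -0.0025,  0.0014]))
leg z30-90 inner far edge (1241, array([-0.0223, -0.0028,  0.0175]))
lever [(0.07, (445, array([-0.0314, -0.0256, -0.0239]))), (0.08, (726, array([-0.0542, -0.0305, -0.0283]))), (0.09, (1002, array([-0.0549, -0.0352, -0.0328])))]
line x 0.036 y 0.0019 contrast 213
line x 0.04 y 0.002 contrast 209
line x 0.044 y 0.002 contrast 211
```

```bash
python3 -m pendant '[[0,-0.0016,0,0,0.47],[0,-0.0038,0,0,0.42],[0,-0.0059,0,0,0.37],[0,-0.0059,0,0,0.37],[0,-0.0059,0,0,0.37]]'; python3 m.py
```

```text
time_s: 11.95
eef_pos: [0.579, -0.0795, 0.0672]
eef_rot: [180.0, -0.0, 8.9]
wrist_force: [1.0, -0.7, 0.0]
gripper_width: 0.0315
t 11.95 rack [ 0.0018 -0.014 ] z 0.0672 rot [180.    -0.     8.95] F [ 1.  -0.7  0. ] w 0.0315
legtop (794, array([-0.0071, -0.0034,  0.0005]))
leg z30-90 inner far edge (1215, array([-0.0232, -0.0035,  0.0177]))
lever [(0.07, (293, array([-0.0317, -0.0184, -0.0175]))), (0.08, (547, array([-0.0428, -0.0236, -0.0195]))), (0.09, (661, array([-0.0433, -0.0264, -0.0216])))]
line x 0.036 y 0.0018 contrast 213
line x 0.04 y 0.002 contrast 208
line x 0.044 y 0.002 contrast 206
```

```bash
python3 -m pendant '[[0,-0.0022,0,0,0.335],[0,-0.0042,0,0,0.3],[0,-0.0055,0,0,0.27],[0,-0.0055,0,0,0.27]]'; python3 m.py
```

```text
time_s: 12.4
eef_pos: [0.5781, -0.0734, 0.0677]
eef_rot: [-180.0, -0.0, 9.0]
wrist_force: [-1.3, 4.0, 6.6]
gripper_width: 0.0232
t 12.4 rack [ 0.0019 -0.0078] z 0.0677 rot [-179.96   -0.      8.96] F [-1.3  4.   6.6] w 0.0232
legtop (785, array([-0.0048, -0.0011,  0.0028]))
leg z30-90 inner far edge (1195, array([-0.0217, -0.0012,  0.0179]))
lever [(0.07, (107, array([-0.0258, -0.0157, -0.0122]))), (0.08, (353, array([-0.0327, -0.022 , -0.012 ]))), (0.09, (494, array([-0.0328, -0.0208, -0.0126])))]
line x 0.036 y 0.0019 contrast 208
line x 0.04 y 0.0019 contrast 210
line x 0.044 y 0.002 contrast 208
```

```bash
python3 -m pendant '[[0,-0.0005,0,0,0.23],[0,-0.0008,0,0,0.2],[0,-0.0008,0,0,0.1],[0,-0.0008,0,0,0],[0,-0.0008,0,0,0]]'; python3 m.py w9.png
```

```text
time_s: 12.95
eef_pos: [0.5774, -0.0691, 0.068]
eef_rot: [-179.6, 0.0, 9.0]
wrist_force: [-5.3, 23.3, 14.7]
gripper_width: 0.0164
t 12.95 rack [ 0.0019 -0.0035] z 0.068 rot [-1.7965e+02  5.0000e-02  9.0100e+00] F [-5.3 23.3 14.7] w 0.0164
legtop (769, array([-0.0034,  0.0004,  0.0042]))
leg z30-90 inner far edge (1197, array([-0.0204,  0.0002,  0.0179]))
lever [(0.07, (23, array([-0.0186, -0.0132, -0.0122]))), (0.08, (226, array([-0.0253, -0.0186, -0.0125]))), (0.09, (278, array([-0.0256, -0.0186, -0.0124])))]
line x 0.036 y 0.0018 contrast 210
line x 0.04 y 0.0017 contrast 206
line x 0.044 y 0.002 contrast 204
```

View pics/w9.png

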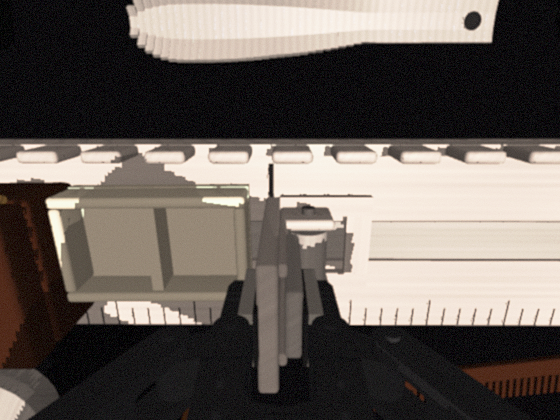

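Lever shut (w 16.4 mm). The biting cam dragged the leg about 2.5 mm past the line (face 0.0043, line 0.0018). That is within tolerance, but I'm easing it back with the pinch held.

```bash
python3 -m pendant '[[0,0.001,0,0,0],[0,0.002,0,0,0],[0,0.002,0,0,0],[0,0.002,0,0,0]]'; python3 m.py
```

```text
time_s: 13.4
eef_pos: [0.5774, -0.0693, 0.068]
eef_rot: [-179.5, 0.1, 9.0]
wrist_force: [-7.1, 32.3, 16.6]
gripper_width: 0.0164
t 13.4 rack [ 0.0019 -0.0037] z 0.068 rot [-1.7949e+02  8.0000e-02  9.0400e+00] F [-7.1 32.3 16.6] w 0.0164
legtop (742, array([-0.0034,  0.0004,  0.004 ]))
leg z30-90 inner far edge (1169, array([-0.02  ,  0.0002,  0.0178]))
lever [(0.07, (30, array([-0.0185, -0.0133, -0.0121]))), (0.08, (221, array([-0.0254, -0.0184, -0.0124]))), (0.09, (279, array([-0.0257, -0.0189, -0.0124])))]
line x 0.036 y 0.0018 contrast 202
line x 0.04 y 0.0018 contrast 206
line x 0.044 y 0.002 contrast 205
```

```bash
python3 -m pendant '[[0,0.001,0,0,0],[0,0.002,0,0,0],[0,0.002,0,0,0],[0,0.002,0,0,0]]'; python3 m.py;  python3 -m pendant '[[0,0.001,0,0,0],[0,0.002,0,0,0],[0,0.002,0,0,0],[0,0.002,0,0,0]]'; python3 m.py
```

```text
time_s: 13.85
eef_pos: [0.5774, -0.0696, 0.0679]
eef_rot: [-179.3, 0.1, 9.1]
wrist_force: [-8.9, 41.4, 20.1]
gripper_width: 0.0162
t 13.85 rack [ 0.0018 -0.0039] z 0.0679 rot [-1.7932e+02  1.1000e-01  9.0500e+00] F [-8.9 41.4 20.1] w 0.0162
legtop (762, array([-0.0037,  0.0001,  0.004 ]))
leg z30-90 inner far edge (1164, array([-0.02  , -0.    ,  0.0177]))
lever [(0.07, (34, array([-0.019 , -0.0133, -0.0121]))), (0.08, (229, array([-0.0258, -0.0189, -0.0125]))), (0.09, (288, array([-0.0261, -0.0189, -0.0126])))]
line x 0.036 y 0.0017 contrast 206
line x 0.04 y 0.0019 contrast 210
line x 0.044 y 0.002 contrast 207
time_s: 14.3
eef_pos: [0.5776, -0.0711, 0.0679]
eef_rot: [-179.3, 0.1, 9.1]
wrist_force: [-7.8, 43.1, 20.3]
gripper_width: 0.0162
t 14.3 rack [ 0.0018 -0.0055] z 0.0679 rot [-1.7928e+02  1.2000e-01  9.0600e+00] F [-7.8 43.1 20.3] w 0.0162
legtop (780, array([-0.0052, -0.0015,  0.0024]))
leg z30-90 inner far edge (1180, array([-0.0216, -0.0016,  0.018 ]))
lever [(0.07, (51, array([-0.02  , -0.0138, -0.012 ]))), (0.08, (250, array([-0.0273, -0.0193, -0.0126]))), (0.09, (300, array([-0.0277, -0.0199, -0.0127])))]
line x 0.036 y 0.0019 contrast 205
line x 0.04 y 0.0019 contrast 206
line x 0.044 y 0.0018 contrast 205
```

Back on the line (≈+0.5 mm). Relaxing the arm's push below the slip force and letting it rest.

```bash
python3 -m pendant '[[0,-0.001,0,0,0],[0,-0.002,0,0,0],[0,-0.003,0,0,0],[0,-0.004,0,0,0],[0,-0.004,0,0,0]]'; python3 -m pendant '[[0,0,0,0,0],[0,0,0,0,0],[0,0,0,0,0],[0,0,0,0,0]]' ; python3 m.py; python3 - <<'E'
from h import *
f=grab_frame('wrist');P=pts(f);z=P[...,2]
R=np.stack([(P[...,:2]-O)@ex,(P[...,:2]-O)@ey],-1)
k=(abs(z-.04)<.004)&(R[...,1]>.008)&(R[...,1]<.12)&(abs(R[...,0]-.008)<.034)
print('tray',cv2.minAreaRect(R[k].astype(np.float32)),np.percentile(R[k],[1,99],axis=0))
st()
E
```

```text
time_s: 14.85
eef_pos: [0.5776, -0.0707, 0.068]
eef_rot: [-179.6, 0.1, 9.0]
wrist_force: [-5.7, 25.4, 15.3]
gripper_width: 0.016
time_s: 15.25
eef_pos: [0.5776, -0.0707, 0.068]
eef_rot: [-179.6, 0.1, 9.0]
wrist_force: [-4.7, 25.4, 14.6]
gripper_width: 0.0166
t 15.25 rack [ 0.0019 -0.005 ] z 0.068 rot [-1.7961e+02  6.0000e-02  9.0200e+00] F [-4.7 25.4 14.6] w 0.0166
legtop (770, array([-0.005 , -0.0012,  0.0026]))
leg z30-90 inner far edge (1171, array([-0.0215, -0.0012,  0.0179]))
lever [(0.07, (50, array([-0.0193, -0.0138, -0.012 ]))), (0.08, (247, array([-0.0268, -0.0194, -0.0124]))), (0.09, (314, array([-0.0271, -0.0195, -0.0125])))]
line x 0.036 y 0.0018 contrast 202
line x 0.04 y 0.0019 contrast 206
line x 0.044 y 0.002 contrast 204
tray ((0.006297877058386803, 0.06654957681894302), (0.06327636539936066, 0.10591362416744232), 0.5233346223831177) [[-0.0238867   0.01400702]
 [ 0.03597891  0.11480202]]
t 15.35 rack [ 0.0019 -0.005 ] z 0.068 rot [-1.7962e+02  5.0000e-02  9.0300e+00] F [-5.5 25.  15. ] w 0.0163
```

```bash
python3 -c "
from plant import finish_job
print(finish_job())"
```

```text
the job is handed in; nothing more can be done
None
```

The job is handed in at about 15.4 s, still pinching leg and lever together. `finish_job` gives no verdict, so what follows is my own measurement.

- **Tray:** I pushed the white tray home until it stalled at about 15 N against the case. At the end it was still square within about 0.01 rad. Its outer wall was about 12 mm on the +y side of the line, as it should be when flush. I did not measure the tray–case gap or the case's position directly; the stall and that 12 mm are the evidence for both.
- **Leg:** I gripped the leg alone, dragged it to the line with the lever open, and regrasped with the outer finger behind the lever. I then closed in steps, holding the inner finger on the leg's face.
- **What went wrong:** on the final squeeze the cam dragged the leg about 2.5 mm past the line, which is inside the 4 mm limit. I pushed it back with the pinch held, then eased the arm's push.
- **Last checks:**
  - The leg's inner face was about 0.7 mm past the line, at rest.
  - The gripper read 16.3 mm for the 18 mm leg-and-lever stack. It also read about 2 mm low on the bare leg, so I take the lever as shut.
  - The arm was pushing on the leg with about 25 N.
- **Not measured:** I could not read the force on each finger separately. I did not check the other things on the shelf at the end, but no move went near them.

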